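Hang a loaded dipping carrier level on its stand

ROBOT

A 7-joint arm with a two-finger parallel gripper is mounted at the origin on a cart in front of the work surface, level with it; the furniture and walls round the work are solid. World frame = base frame: x ahead of the robot, y to its left, z up, the work surface at z = 0. Lengths are in m, angles in rad, forces in N, time in s.
With the tool pointing down it reaches from about 0.4 to 0.85 m from the base axis. Payload 10.4 kg.
Tool frame: the origin (TCP) lies midway between the tips of the shut fingers; the grasp point (between the pads) lies 19 mm behind it; z points along the fingers, x is the direction in which the jaws open and shut, and the axes are right-handed (so a half turn about z gives the same grasp; the last joint's range is limited). The gripper opens to 85 mm and grips with 20 to 120 N. Pads are 22 mm wide; open, the fingers measure 114 mm over their backs; the gripper's body (76 mm by 85 mm) begins 54 mm behind the grasp point. The pads swing forward as they close: fully open they stand 13 mm farther back than shut.
Start: joints at [1.269, 0.332, -0.065, 1.46, 0.022, 1.35, -0.088], TCP at [0.172, -0.601, 0.231] pointing down, gripper open.
Joint ranges: [-2.6, 2.6], [-0.5, 2.12], [-1.47, 1.34], [0.16, 2.42], [-1.27, 4.41], [0.06, 2.06], [-2.6, 2.6]. Speed limits (rad/s): [2.22, 2.22, 2.79, 2.79, 3.14, 3.14, 3.14].

INTERFACE

Orientations are given as a unit quaternion [x, y, z, w].
In Python, from workcell import manip, cams gives the robot as it stands.
- The arm moves only by the tool move_arm, never from a script. Its argument "moves" is a list of rows, each a list of 7 numbers: the turn, a rotation vector about the tool's x, y, z in degrees, then the shift along the tool's x, y, z in m, then the finger opening in m, from 0 to 0.0854. A call has 1 to 10 rows; each row is the pose to reach, as a shift and turn from the pose commanded when the call began, along the tool's axes at that moment; what a row does not reach only later rows make up. A row lasts 1/10 s, in which the tool goes at most 50 mm and 8.59 degrees, less where a joint would pass 70% of its speed; a pose out of reach is approached as far as the arm can. A call with a gripper value outside its range is refused whole. The fingers move at their own pace and stop on an object; "grip_force" is the grip in N (left out, the last holds). Time passes only in rows, so rows that repeat a pose let the fingers close. It gives the time, the measured TCP pose, the force and the opening at its end, in the units of the state.
- manip.get_obs(): the state, without advancing time (a new reading comes with each control period).
- cams.camera(name): name is "scene" or "top" or "wrist"; returns the picture (384x512x3 uint8, red, green, blue); there is no depth.
- cams.camera_params(name): a dict with "fx", "fy", "cx", "cy" (pixels), "xyz" and "rotation" of the camera in the world. Camera axes: x right, y up, looking along -z (the intrinsics and any distortion apply to the point x, -y, -z); pixel columns grow to the right and rows downward; lengths in m; the calibration is good to about 2 mm. A picture is of the moment at which its call begins: read the wrist's pose just before it. camera_params takes no time and is no camera call; for the wrist camera it gives the pose at the moment of the call.
- manip.hand_in(): hands the job in, once; it reports no verdict.
The state is a dict: "clock": time; "joint_pos": joint angles; "joint_velocities": joint speeds; "tau": joint torques, N m; "position": TCP position; "ee_rot": TCP orientation; "ft_force": force on the tool from outside, world axes, zero at the start; "torque": the same for the moment, N m; "grip_width": opening from 0.0 (shut) to 1.0 (fully open).
Only numpy, scipy, OpenCV 4.12 (cv2) and the standard library are available. Lean on these libraries where they do the work, as an engineer would, in place of code of your own. Each camera call takes 0.05 s, during which the arm holds its last target. There are 200 camera calls.

TASK

Hang the loaded dipping carrier on the pin of the bench stand so that it hangs level: choose the hole in its top plate that suits where the load lies. The pin is set a little askew: feel it into that hole without forcing anything, slide the plate back over the pin's head until it drops into the groove, and let go, with the load still in its pockets. Leave the other things on the bench as they are.

Things in the scene. Friction and masses are not known exactly. Their poses are not given: they have to be found in the camera images.
- carrier: Free-standing dipping carrier of bare sheet aluminium, 0.25 kg empty: a four-pocket tray with a balance plate held above it by two end straps. Origin: centre of the tray's underside; z up, y along the tray, x square to the plate. Tray 60 mm (x) by 171 mm (y), rim 19 mm, floor 3 mm thick. Pockets in a row, centred at y = -63, -21, +21, +63 mm, 39x54 mm inside. Empty, it balances at y = 0.
- plate_top (a point): Middle of the top edge of the carrier's balance plate, carrier x = y = 0, z = 168 mm. The plate is 8 mm thick (x), 171 mm long (y), from z = 100 to 168 mm, with four 16 mm through holes, axes along x. Grip it by this edge, fingertips at most 28 mm below it so that they pass over the pin, straight above the hole to be used, or the load's weight may turn it in the grip.
- hole_1 (a point): Centre of hole 1 of the balance plate, at carrier y = -34.0 mm, x = 0, 118 mm above its underside and 50 mm below the plate's top edge.
- hole_2 (a point): Centre of hole 2 of the balance plate, at carrier y = -11.3 mm, x = 0, 118 mm above its underside and 50 mm below the plate's top edge.
- hole_3 (a point): Centre of hole 3 of the balance plate, at carrier y = +11.3 mm, x = 0, 118 mm above its underside and 50 mm below the plate's top edge.
- hole_4 (a point): Centre of hole 4 of the balance plate, at carrier y = +34.0 mm, x = 0, 118 mm above its underside and 50 mm below the plate's top edge.
- block_mid (a point): Centre of the ground steel block, 35x50x40 mm, about 0.5 kg (10 % either way), which lies in one of the carrier's four pockets (which one varies). It outweighs all else in the carrier: where it lies decides the hole.
- nut_a: Steel hex nut, 24x27x13 mm, 35 g, origin at the centre of its underside; lies in one of the carrier's four pockets (which one varies).
- nut_b: Steel hex nut, 22x25x13 mm, 35 g, origin at the centre of its underside; lies in one of the carrier's four pockets (which one varies).
- bolt: Steel hex bolt lying on its side, 52 mm long, head 18 mm, 39 g, origin at its underside; lies in one of the carrier's four pockets (which one varies).
- stand: Stand screwed to the bench: foot 150x120x14 mm, 22 mm steel post, on it a swivel head with a level rod that ends in a hanging pin. Origin: centre of the foot's underside; z up; a square head points its pin along the foot's -x. Both are set by hand: head turned up to 0.09 rad to either side, the rod in or out by up to 10 mm; neither is measured. A side load over about 18 N at the pin turns the head.
- post_top (a point): On the post's axis at the pin's height, 225 mm above the bench. Out along the pin, rod in mid position: rod 17 mm thick; 25 mm collar, face at 83 mm; groove, 8 mm diameter, from 83 to 95 mm; head, 13.5 mm diameter, to 104.5 mm; short cone to the tip, 108 mm out, 8 mm across. A plate hung in the groove has its hole's centre 4 mm below the pin's axis. Nothing rises over 16 mm above that axis.
- ball_hammer: Ball-pein hammer lying on the bench, 284 mm long; a bystander.
- spanner_19: Combination spanner lying flat, 219 mm long; a bystander.
- c_clamp: Small C-clamp lying flat, 155 mm long; a bystander.
- tape_roll: Roll of dark tape lying flat, 55 mm; a bystander.
- long_bolt: Loose long hex bolt on the bench, 78 mm; a bystander.
- adapter: Stepped steel drill adapter lying on its side, 15x63 mm; a bystander.
Mind the look-alikes: they are no part of the job. Of the things that look like the part that bears block_mid, the largest one is meant.

How it is judged:
By the outcome, as a careful person would: the job done as asked, in the order asked, and still so for the second after the job is handed in, with the robot touching nothing.
It also fails if it takes over 72 s, if anything falls off the work surface, if the arm or the gripper's body presses on something with over 40 N, if the wrist force passes 120 N, or if a joint passes its speed limit or range.

## Working session

There is one attempt and no reset: what is moved stays moved. The work goes in short steps, Python scripts to look and compute and a tool call to move; the robot and the scene stay as the last step left them, time stands still between calls to the robot, and variables do not carry over. Pictures are saved under pics/ and viewed, about 8 in all and at most 12, crops included, and the job is handed in when it is done.

Besides the shell and the picture viewer there is one more tool, called after "Request:" as name(argument=value, ...), one argument or row to a line, values as JSON. move_arm: Moves the arm, as the interface text tells. Its arguments: {"type":"object","properties":{"moves":{"type":"array","items":{"type":"array","items":{"type":"number"}}},"grip_force":{"type":"number"}},"required":["moves"]}

```bash
mkdir -p pics; ls
cat > h.py <<'E'
import numpy as np, cv2
from workcell import manip, cams
from scipy.spatial.transform import Rotation as R
def snap(n,f):
    p=cams.camera_params(n); im=cams.camera(n); cv2.imwrite(f'pics/{f}.png',cv2.cvtColor(im,cv2.COLOR_RGB2BGR)); return im,p
def rot(p):
    r=np.array(p['rotation'],float); return r if r.shape==(3,3) else R.from_quat(r).as_matrix()
def ray(p,u,v):
    d=rot(p)@np.array([(u-p['cx'])/p['fx'],-(v-p['cy'])/p['fy'],-1]); return np.array(p['xyz']),d
def onz(p,u,v,z):
    o,d=ray(p,u,v); return o+d*(z-o[2])/d[2]
def proj(p,X):
    c=rot(p).T@(np.array(X)-np.array(p['xyz'])); return p['cx']-p['fx']*c[0]/c[2], p['cy']+p['fy']*c[1]/c[2]
E
python3 - <<'E'
from h import *
ims=[]
for n in ['scene','top','wrist']:
    im,p=snap(n,n+'0'); print(n,p)
    ims.append(im)
print(manip.get_obs())
np.savez('p0.npz')
E
```

```text
pics
scene {'fx': 433.775283101683, 'fy': 433.775283101683, 'cx': 261.9999011532223, 'cy': 191.58756290161338, 'xyz': array([-0.14045406,  0.57322752,  1.0426667 ]), 'rotation': array([-0.16296383,  0.33777384,  0.82787461, -0.4171034 ])}
top {'fx': 471.8807814740354, 'fy': 471.8807814740354, 'cx': 256.01564257961763, 'cy': 191.39541953748892, 'xyz': array([0.26574321, 0.02615535, 1.55034097]), 'rotation': array([ 0.07893364, -0.07011481, -0.6708137 ,  0.73407246])}
wrist {'fx': 266.11232133428797, 'fy': 266.11232133428797, 'cx': 258.8684414787851, 'cy': 192.74701929988342, 'xyz': array([ 0.24045646, -0.58043194,  0.37214981]), 'rotation': array([-0.11124069,  0.08444948, -0.59594814,  0.79078417])}
{'clock': 0.15, 'joint_pos': array([ 1.26938298,  0.33274444, -0.06471598,  1.46075359,  0.0216146 ,
        1.34993456, -0.08846387]), 'joint_velocities': array([ 0.0008027 , -0.00233629,  0.00101889, -0.00221064, -0.00049622,
       -0.00099908,  0.00134716]), 'tau': array([ 6.51886803e-04, -6.25826740e+01,  4.90508799e-02, -3.91853142e+01,
        1.63082604e-02,  7.35020352e-03,  5.71364797e-05]), 'position': array([ 0.17193023, -0.60057516,  0.2306852 ]), 'ee_rot': array([ 7.98524675e-01, -6.01961806e-01, -4.74059723e-04, -3.19995460e-04]), 'ft_force': array([-0.25360341, -0.69467612, -0.09613018]), 'torque': array([-0.05800374, -0.03594445, -0.01203014]), 'grip_width': 1.0023378718214446}
```

View pics/top0.png

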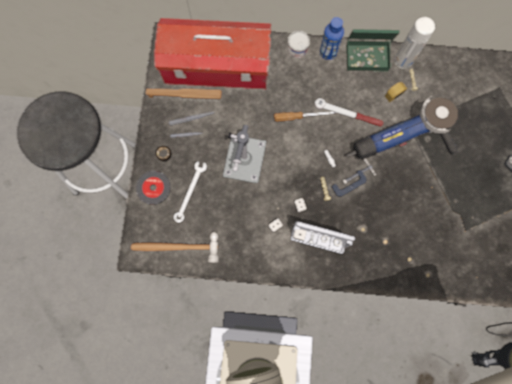

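View pics/scene0.png

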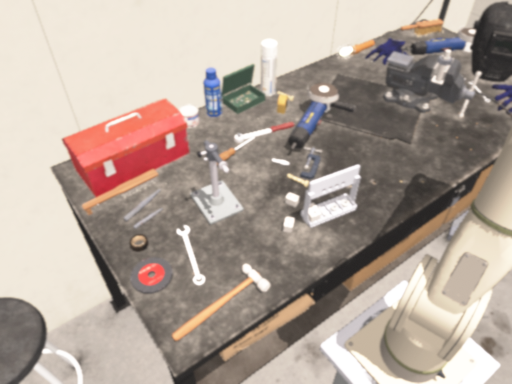

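Top view: carrier near (322,237), stand foot (245,158), pin head near (238,135). The scene view shows the carrier near (330,193) and the stand post top near (208,152). Next I'll enlarge both.

Run:
```python
from h import *
t=cv2.imread('pics/top0.png'); s=cv2.imread('pics/scene0.png')
def cr(i,x,y,w,h,k): return cv2.resize(i[y:y+h,x:x+w],None,fx=k,fy=k,interpolation=cv2.INTER_CUBIC)
a=np.hstack([cr(t,280,210,80,50,5),cr(t,215,120,80,50,5)]); b=np.hstack([cr(s,285,155,80,70,5),cr(s,180,135,80,70,5)])
cv2.imwrite('pics/c1.png',np.vstack([a,b]))
p=cams.camera_params('top')
for uv,z in [((292,237),.0),((352,243),0),((245,159),0),((238,135),.225),((227,132),.225),((243,150),.225)]: print(uv,onz(p,*uv,z).round(3))
```

```text
(292, 237) [ 0.455 -0.071  0.   ]
(352, 243) [ 0.453 -0.269  0.   ]
(245, 159) [0.706 0.108 0.   ]
(238, 135) [0.713 0.124 0.225]
(227, 132) [0.72  0.157 0.225]
(243, 150) [0.669 0.105 0.225]
```

View pics/c1.png

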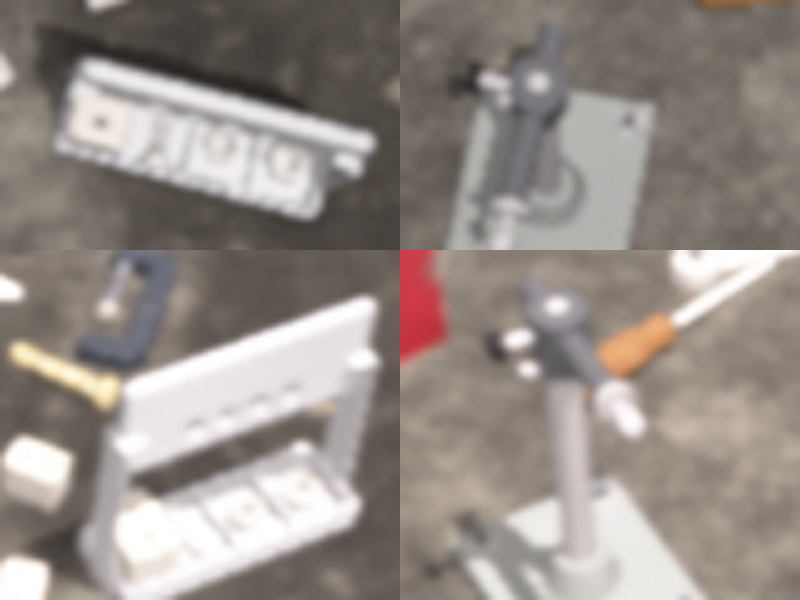

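```bash
cat >> h.py <<'E'
def rel(pos,yaw=None,o=None):
    "shift in tool axes and turn (deg rotvec) to reach pos with tool down, jaw x-axis at yaw (mod pi)"
    o=o or manip.get_obs(); M=R.from_quat(o['ee_rot'])
    sh=M.inv().apply(np.array(pos)-o['position'])
    if yaw is None: return sh.round(4),np.zeros(3)
    c=[]
    for k in (0,np.pi):
        x=np.array([np.cos(yaw+k),np.sin(yaw+k),0]);z=np.array([0,0,-1.]);T=R.from_matrix(np.c_[x,np.cross(z,x),z])
        c.append((M.inv()*T).as_rotvec(degrees=True))
    return sh.round(4),min(c,key=np.linalg.norm).round(2)
E
python3 - <<'E'
from h import *
t=cams.camera_params('top'); s=cams.camera_params('scene')
T=lambda x,y,X0=280,Y0=210:(X0+x/5,Y0+y/5)
def tri(a,b):
    o1,d1=ray(t,*a);o2,d2=ray(s,*b);k=np.linalg.lstsq(np.c_[d1,-d2],o2-o1,rcond=None)[0]
    p,q=o1+k[0]*d1,o2+k[1]*d2;return ((p+q)/2).round(4),np.linalg.norm(p-q).round(4)
A=onz(t,*T(87,65),.168);B=onz(t,*T(376,138),.168);print('plate',A,B,np.linalg.norm(A-B),(A+B)/2, np.degrees(np.arctan2(*(A-B)[1::-1])))
print(tri(T(87,65),(285+120/5,155+(385-250)/5)),tri(T(376,138),(285+372/5,155+(300-250)/5)))
print('block',onz(t,*T(98,122),.043))
P=onz(t,215+(538-400)/5,120+80/5,.241); print('post top',P, tri((242.6,136),(180+(560-400)/5,135+(305-250)/5)))
# foot left edge
a=onz(t,215+(482-400)/5,120+97/5,.014);b=onz(t,215+(655-400)/5,120+103/5,.014);print('foot back edge',a,b,np.linalg.norm(a-b),(a+b)/2)
# rod
print('collar',onz(t,215+(507-400)/5,120+205/5,.225))
print(rel([.45,-.17,.40],np.pi/2))
E
```

```text
plate [ 0.47688941 -0.0733219   0.168     ] [ 0.44903221 -0.24520595  0.168     ] 0.17412681731568125 [ 0.46296081 -0.15926393  0.168     ] 80.79413431467367
(array([ 0.4776, -0.0719,  0.1721]), np.float64(0.0034)) (array([ 0.4491, -0.2458,  0.1659]), np.float64(0.0004))
block [ 0.45988057 -0.09198072  0.043     ]
post top [0.70621705 0.10915678 0.241     ] (array([0.7055, 0.1083, 0.2407]), np.float64(0.0023))
foot back edge [0.76706079 0.16043442 0.014     ] [0.77331981 0.04251452 0.014     ] 0.11808589125623749 [0.7701903  0.10147447 0.014     ]
collar [0.63392028 0.12081702 0.225     ]
(array([-0.3376, -0.3858, -0.169 ]), array([1.000e-02, 6.000e-02, 1.598e+01]))
```

Carrier: the block lies in the end pocket on the +y (world) side, with bolt, nut, nut in the others, so the balance is about 34 mm to the block side (the outer hole there). I'll move above that grip spot first and look at the pin from there.

Run:
```python
from h import *
print(rel([.468,-.126,.33],np.radians(-9.2)))
```

```text
(array([-0.3748, -0.4153, -0.0989]), array([-3.000e-02,  6.000e-02, -6.482e+01]))
```

Request:
move_arm(
  moves=[
    [0,0,-65,-0.375,-0.415,-0.099,0.085],
    [0,0,-65,-0.375,-0.415,-0.099,0.085],
    [0,0,-65,-0.375,-0.415,-0.099,0.085],
    [0,0,-65,-0.375,-0.415,-0.099,0.085],
    [0,0,-65,-0.375,-0.415,-0.099,0.085],
    [0,0,-65,-0.375,-0.415,-0.099,0.085],
    [0,0,-65,-0.375,-0.415,-0.099,0.085],
    [0,0,-65,-0.375,-0.415,-0.099,0.085],
    [0,0,-65,-0.375,-0.415,-0.099,0.085],
    [0,0,-65,-0.375,-0.415,-0.099,0.085],
  ],
)

```text
clock: 1.15
position: [0.4329, -0.1811, 0.3189]
ee_rot: [0.997, -0.079, 0.0, 0.0]
ft_force: [1.3, -0.5, -0.6]
grip_width: 0.994
```

Run:
```python
from h import *
print(rel([.468,-.126,.33],np.radians(-9.2)), manip.get_obs()['clock'])
```

```text
(array([ 0.026 , -0.0599, -0.0111]), array([ 0.03, -0.02,  0.17])) 1.15
```

Request:
move_arm(
  moves=[
    [0,0,0,0.025,-0.06,-0.01,0.085],
    [0,0,0,0.025,-0.06,-0.01,0.085],
    [0,0,0,0.025,-0.06,-0.01,0.085],
    [0,0,0,0.025,-0.06,-0.01,0.085],
    [0,0,0,0.025,-0.06,-0.01,0.085],
  ],
)

```text
clock: 1.65
position: [0.4658, -0.1291, 0.3281]
ee_rot: [0.997, -0.08, -0.0, 0.0]
ft_force: [-0.5, -0.1, 0.9]
grip_width: 0.996
```

Run:
```python
from h import *
print(rel([.468,-.126,.33],np.radians(-9.2)))
im,p=snap('wrist','w1'); print(p['xyz'],[proj(p,X) for X in ([.4684,-.1257,.168],[.477,-.073,.168],[.706,.109,.241])])
```

```text
(array([ 0.0017, -0.0034, -0.0019]), array([0.02, 0.04, 0.04]))
[ 0.47774547 -0.0585137   0.46959997] [(np.float64(259.90297050001715), np.float64(176.628485082326)), (np.float64(260.0608575259198), np.float64(129.34307448251656)), (np.float64(581.6366275929665), np.float64(-225.5294131519568))]
```

View pics/w1.png

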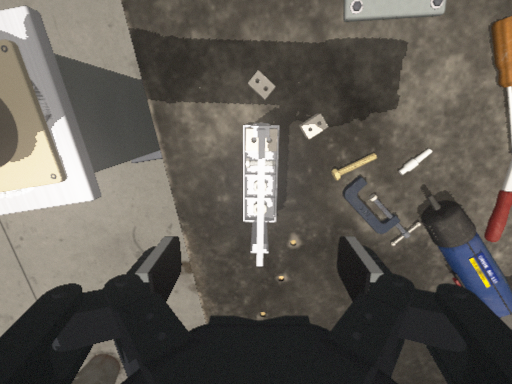

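Run:
```python
from h import *
p=cams.camera_params('wrist')
for X in ([.4769,-.0733,.168],[.449,-.2452,.168],[.4684,-.1257,.168]): print(proj(p,X))
im=cv2.imread('pics/w1.png'); cv2.imwrite('pics/w1c.png',cv2.resize(im[110:280,210:310],None,fx=3.5,fy=3.5,interpolation=cv2.INTER_CUBIC))
for v in (150,160,180,200,230,245,260): print(v,im[v,240:285].max(1))
```

```text
(np.float64(259.9640053761188), np.float64(129.66283205116704))
(np.float64(259.65219931153854), np.float64(268.6418425670565))
(np.float64(259.86260788561236), np.float64(176.64545570489904))
150 [ 98  99 114 242 227 219 250 253 253 253 253 254 254 254 254 254 254 252
 222 174 171 173 174 174 195 250 254 254 235 181 182 181 182 181 177 178
 163 163 121  77  78  76  73  71  77]
160 [100 103  97 240 216 149 199 220 210 166 142 160 167 175 167 151 160 189
 248 253 252 253 252 252 247 215 168 186 170 158 162 164 158 151 150 143
 159 149 104  75  74  78  77  76  75]
180 [100  98  91 240 220 156 166 190 245 253 253 252 253 253 252 243 213 233
 251 252 252 253 252 252 231 176 198 214 245 251 251 251 250 220 164 138
 157 124  82  80  78  75  74  76  75]
200 [ 93  96  88 239 220 157 162 240 251 253 253 253 253 253 252 253 253 253
 252 251 252 252 251 248 230 244 252 251 251 251 249 218 171 168 138 152
 132  85  75  78  70  73  73  73  71]
230 [ 79  80  81  81  82  84  78  80  79  81  83  92 114 124 122 120 150 237
 248 249 250 249 250 219 139 126 123 105  89  87  85  83  85  84  85  81
  75  82  82  84  80  81  83  81  84]
245 [ 73  72  73  72  71  73  73  71  69  75  83 106 172 244 251 251 251 249
 248 249 249 248 249 217 165 166 147 124  96  78  74  74  73  77  81  80
  78  80  82  83  82  84  81  77  81]
260 [ 75  73  73  71  73  76  75  78  75  72  76  77  77  83  81  85 193 242
 248 248 249 248 220 124  73  71  68  66  66  65  68  68  72  79  81  77
  78  74  75  84  96  97  88  84  78]
```

View pics/w1c.png

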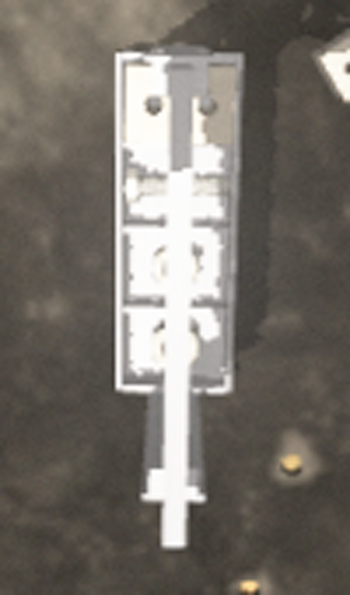

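The wrist view shows the block in the end pocket (crop top), then bolt, nut, nut. The plate edge lies on columns 261→259, which is within 1–2 mm of my estimate. Now a close look at the pin before grasping.

Run:
```python
from h import *
print(rel([.63,.08,.32],np.radians(-9.2)))
```

```text
(array([ 0.1288, -0.2325,  0.008 ]), array([0.02, 0.04, 0.04]))
```

Request:
move_arm(
  moves=[
    [0,0,0,0.129,-0.233,0.008,0.085],
    [0,0,0,0.129,-0.233,0.008,0.085],
    [0,0,0,0.129,-0.233,0.008,0.085],
    [0,0,0,0.129,-0.233,0.008,0.085],
    [0,0,0,0.129,-0.233,0.008,0.085],
    [0,0,0,0.129,-0.233,0.008,0.085],
    [0,0,0,0.129,-0.233,0.008,0.085],
    [0,0,0,0.129,-0.233,0.008,0.085],
    [0,0,0,0.129,-0.233,0.008,0.085],
  ],
)

```text
clock: 2.6
position: [0.6303, 0.0802, 0.3206]
ee_rot: [0.997, -0.08, 0.0, 0.001]
ft_force: [0.5, -0.0, 0.7]
grip_width: 0.997
```

Run:
```python
from h import *
import json
im,p=snap('wrist','w2'); o=manip.get_obs(); print(o['position'])
print([np.round(proj(p,X)) for X in ([.706,.109,.225],[.634,.121,.225],[.60,.12,.225])])
json.dump({k:np.array(v).tolist() for k,v in p.items()},open('w2.json','w'))
b=cv2.resize(im[0:384:,100:420],None,fx=1.5,fy=1.5,interpolation=cv2.INTER_CUBIC);cv2.imwrite('pics/w2c.png',b[:,:,::-1])
```

```text
[0.63029697 0.08025708 0.32080282]
[array([337., 152.]), array([255., 152.]), array([217., 159.])]
```

View pics/w2c.png

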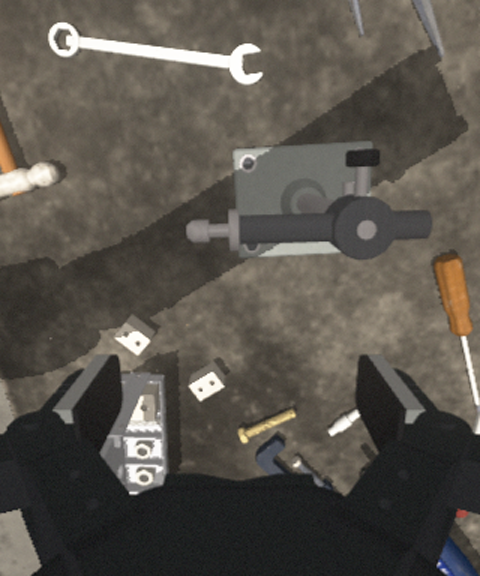

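The pin is clearly seen: tip at crop (187,231), i.e. full image (224.7,154), collar at x≈253, rod axis along row ≈153. I'll measure its axis.

Run:
```python
from h import *
import json
p=json.load(open('w2.json'));g=cv2.imread('pics/w2.png',0).astype(int)
for u in (226,229,232,235,239,243,247,251,255,258,262,270,280,290,300): print(u,g[136:172,u])
print('row153/154',g[153,216:264],g[154,216:264])
```

```text
226 [ 58  56  53  58  59  59  62  64  58  59  59  59  97 123 135 137 135 132
 132 126 127 123 115  91  64  53  56  57  56  58  53  60  56  57  62  60]
229 [ 61  60  61  61  59  61  55  57  55  54  73 112 125 132 137 141 144 143
 142 138 137 131 130 122 111  88  65  64  61  61  57  57  59  56  59  60]
232 [ 68  64  65  61  64  54  59  54  55  58  85 113 127 131 132 138 141 144
 144 143 139 131 127 117 110  85  69  65  68  64  59  58  55  49  52  55]
235 [ 66  65  62  59  57  57  59  60  61  62  85 112 126 129 135 141 146 143
 144 138 138 132 129 120 108  84  67  64  67  60  57  55  56  52  50  50]
239 [ 62  59  62  57  58  61  63  62  59  60  70  77  81  97 123 130 132 142
 137 128 118 116 101  97  91  72  59  57  57  55  54  57  54  50  55  55]
243 [ 59  55  59  57  60  58  62  61  60  57  60  57  59  87 122 136 137 148
 142 128 120 113  78  63  66  68  63  63  62  59  61  59  58  57  55  60]
247 [ 60  56  59  58  58  56  57  58  64  64  62  61  60 107 128 132 139 148
 140 129 120 110  80  62  59  66  68  66  69  66  63  64  61  61  61  62]
251 [ 58  56  59  59  59  54  57  59  60  5
[... 867 characters left out ...]
[ 85  85  81  82  82  82  75  69  70  69  72  75  73  76  74  76  72  72
  72  71  70  72  67  64  63  81 170 187 188 190 188 189 191 175 132 113]
300 [ 91  90  90  89  93 100  84  69  67  69  69  74  75  74  74  74  74  72
  75  69  69  72  65  65  62 106 173 189 187 189 189 191 187 163 122 110]
row153/154 [ 56  55  56  54  52  51  57  54 114 130 132 137 139 143 144 145 144 141
 142 143 144 141 134 142 146 148 148 148 146 146 150 148 148 148 148 149
 135 134 139 140 143 144 136 105  69  72  73  71] [ 59  56  58  56  59  56  55  54 108 129 132 132 138 142 145 144 144 143
 141 144 145 145 136 137 142 143 141 142 142 143 138 140 139 139 139 139
 132 132 138 141 140 142 139 101  74  72  73  72]
```

Run:
```python
from h import *
import json
p=json.load(open('w2.json'))
us=np.array([226,229,232,235,243,247,251,255,262,280,300]);vs=np.array([153.5,153.6,153.6,153.6,153.4,153.3,153.2,153.1,152.5,152.2,151.2])
k=np.polyfit(us,vs,1);print(k)
f=lambda u:onz(p,u,np.polyval(k,u),.225)
tip,gr,col,rod=f(223.7),f(238),f(252),f(300)
d=rod-tip;print('tip',tip,'groove end',gr,'collar',col,'yaw',np.degrees(np.arctan2(d[1],d[0])),np.linalg.norm(gr-tip),np.linalg.norm(col-gr))
print('post screw',onz(p,100+367/1.5,229/1.5,.241), 'screw .238',onz(p,100+367/1.5,229/1.5,.238))
print(rel([.470,-.1245,.20],np.radians(-10.3)))
```

```text
[-3.23210716e-02  1.61127833e+02]
tip [0.60650049 0.12344181 0.225     ] groove end [0.61913424 0.1218178  0.225     ] collar [0.63149373 0.12022903 0.225     ] yaw -7.324980712843734 0.012737696605276008 0.012461192617447707
post screw [0.70813123 0.11030732 0.241     ] screw .238 [0.70902652 0.10975621 0.238     ]
(array([-0.1257,  0.2276,  0.121 ]), array([ 0.06, -0.04,  1.13]))
```

Request:
move_arm(
  moves=[
    [0,0,1.1,-0.126,0.228,0,0.085],
    [0,0,1.1,-0.126,0.228,0,0.085],
    [0,0,1.1,-0.126,0.228,0,0.085],
    [0,0,1.1,-0.126,0.228,0,0.085],
    [0,0,1.1,-0.126,0.228,0,0.085],
    [0,0,1.1,-0.126,0.228,0,0.085],
    [0,0,1.1,-0.126,0.228,0.06,0.04],
    [0,0,1.1,-0.126,0.228,0.121,0.04],
    [0,0,1.1,-0.126,0.228,0.121,0.04],
    [0,0,1.1,-0.126,0.228,0.121,0.04],
  ],
)

```text
clock: 3.65
position: [0.468, -0.1235, 0.197]
ee_rot: [0.996, -0.089, -0.002, -0.0]
ft_force: [-0.6, -0.1, 1.0]
grip_width: 0.47
```

Run:
```python
from h import *
print(rel([.470,-.1245,.142],np.radians(-10.3)))
im,p=snap('wrist','w3')
print([np.round(proj(p,X)) for X in ([.470,-.1245,.168],)])
```

```text
(array([0.0024, 0.0007, 0.055 ]), array([-0.01,  0.26,  0.1 ]))
[array([261., 225.])]
```

View pics/w3.png

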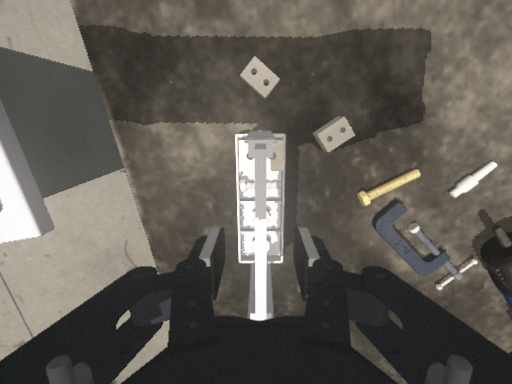

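The plate edge (column ≈262) sits between the fingers (225 and 300), square to the jaws. I'll go down and close.

Request:
move_arm(
  moves=[
    [0,0,0,0.002,0.001,0.03,0.04],
    [0,0,0,0.002,0.001,0.055,0.04],
    [0,0,0,0.002,0.001,0.055,0.04],
    [0,0,0,0.002,0.001,0.055,0.03],
  ],
)

```text
clock: 4.1
position: [0.4729, -0.1248, 0.1464]
ee_rot: [0.996, -0.088, 0.001, 0.0]
ft_force: [-0.8, 0.2, 0.2]
grip_width: 0.352
```

Run:
```python
from h import *
print(rel([.470,-.1245,.142],np.radians(-10.3)))
im,p=snap('wrist','w4'); u=np.array([.178,.984,0]);u/=np.linalg.norm(u)
for e in (51.5,-34,-119.5): print(e,np.round(proj(p,np.array([.470,-.1245,.168])+u*e/1e3),1))
g=cv2.cvtColor(im,cv2.COLOR_RGB2GRAY)
for c in (258,261,264): print(c,list(zip(range(110,190),g[110:190,c])))
```

```text
(array([-0.0029,  0.0002,  0.0044]), array([ 0.02, -0.11,  0.16]))
51.5 [251.3 162.3]
-34 [252.2 318.4]
-119.5 [252.8 430.5]
258 [(110, np.uint8(77)), (111, np.uint8(73)), (112, np.uint8(74)), (113, np.uint8(72)), (114, np.uint8(76)), (115, np.uint8(73)), (116, np.uint8(79)), (117, np.uint8(80)), (118, np.uint8(85)), (119, np.uint8(84)), (120, np.uint8(82)), (121, np.uint8(84)), (122, np.uint8(88)), (123, np.uint8(84)), (124, np.uint8(88)), (125, np.uint8(87)), (126, np.uint8(82)), (127, np.uint8(87)), (128, np.uint8(87)), (129, np.uint8(91)), (130, np.uint8(93)), (131, np.uint8(93)), (132, np.uint8(99)), (133, np.uint8(124)), (134, np.uint8(133)), (135, np.uint8(134)), (136, np.uint8(133)), (137, np.uint8(135)), (138, np.uint8(133)), (139, np.uint8(133)), (140, np.uint8(129)), (141, np.uint8(130)), (142, np.uint8(135)), (143, np.uint8(133)), (144, np.uint8(132)), (145, np.uint8(138)), (146, np.uint8(170)), (147, np.uint8(186)), (148, np.uint8(187)), (149, np.uint8(188)), (150, np.uint8(180)), (151, np.uint8(166)), (152, np.uint8(159)), (153, np.uint8(160)), (154, np.uint8(163)), (15
[... 3550 characters left out ...]
8, np.uint8(186)), (159, np.uint8(186)), (160, np.uint8(184)), (161, np.uint8(185)), (162, np.uint8(187)), (163, np.uint8(189)), (164, np.uint8(187)), (165, np.uint8(186)), (166, np.uint8(185)), (167, np.uint8(184)), (168, np.uint8(185)), (169, np.uint8(183)), (170, np.uint8(182)), (171, np.uint8(183)), (172, np.uint8(185)), (173, np.uint8(184)), (174, np.uint8(184)), (175, np.uint8(185)), (176, np.uint8(187)), (177, np.uint8(253)), (178, np.uint8(254)), (179, np.uint8(254)), (180, np.uint8(254)), (181, np.uint8(253)), (182, np.uint8(253)), (183, np.uint8(253)), (184, np.uint8(253)), (185, np.uint8(253)), (186, np.uint8(253)), (187, np.uint8(253)), (188, np.uint8(242)), (189, np.uint8(198))]
```

Request:
move_arm(
  moves=[
    [0,0,0,0,0,0,0.02],
    [0,0,0,0,0,0,0.012],
    [0,0,0,0,0,0,0.0],
    [0,0,0,0,0,0,0.0],
    [0,0,0,0,0,0,0.0],
    [0,0,0,0,0,0,0.0],
  ],
  grip_force=80,
)

```text
clock: 4.75
position: [0.4717, -0.1246, 0.1456]
ee_rot: [0.996, -0.088, -0.0, 0.0]
ft_force: [-6.2, 1.7, 12.3]
grip_width: 0.079
```

Run:
```python
from h import *
o=manip.get_obs();print(o['position'],o['ee_rot'],o['ft_force'],o['torque'],o['grip_width'])
im,p=snap('wrist','w5');b=im[90:330,200:330];b=cv2.resize(b,None,fx=2.4,fy=2.4,interpolation=cv2.INTER_CUBIC);cv2.imwrite('pics/w5c.png',b[:,:,::-1])
u=np.array([.178,.984,0]);u/=np.linalg.norm(u)
q=o['position'].copy();q[2]=.168
for e in (48,50,52,54,56): print(e,np.round(proj(p,q+u*e/1e3),1))
```

```text
[ 0.47171773 -0.12456607  0.14555229] [ 9.96101329e-01 -8.82147115e-02 -3.58757551e-04  4.21618169e-04] [-6.19189815  1.73911221 12.33731868] [0.26565722 1.87265793 0.07963122] 0.0791664015243633
48 [257.6 169.8]
50 [257.6 165.5]
52 [257.6 161.1]
54 [257.6 156.6]
56 [257.6 152.2]
```

View pics/w5c.png

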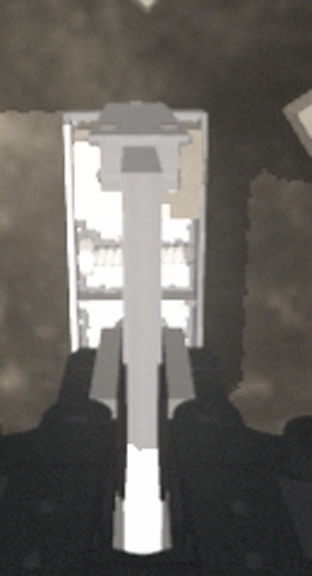

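Grip is centred: the plate end is 52 mm from the tool axis (51.5 expected), directly above the outer hole on the block side. Lift.

Request:
move_arm(
  moves=[
    [0,0,0,0,0,-0.004,0],
    [0,0,0,0,0,-0.01,0],
    [0,0,0,0,0,-0.02,0],
    [0,0,0,0,0,-0.03,0],
    [0,0,0,0,0,-0.05,0],
    [0,0,0,0,0,-0.07,0],
    [0,0,0,0,0,-0.1,0],
    [0,0,0,0,0,-0.13,0],
    [0,0,0,0,0,-0.13,0],
    [0,0,0,0,0,-0.13,0],
  ],
  grip_force=110,
)

```text
clock: 5.8
position: [0.472, -0.1245, 0.2744]
ee_rot: [0.996, -0.088, 0.0, 0.0]
ft_force: [-1.4, 0.5, -9.0]
grip_width: 0.066
```

Run:
```python
from h import *
o=manip.get_obs();print(o['position'],o['ee_rot'],o['ft_force'],o['torque'],o['grip_width'])
# hole 0.050-0.0225 below TCP ; pin tip (.6065,.1234), yaw -7.3
a=np.radians(-7.3);d=np.array([np.cos(a),np.sin(a),0])
pre=np.array([.6065,.1234,0])-d*.045
pre[2]=.225+.0275
print(pre,rel(pre,a))
```

```text
[ 0.47204725 -0.1245132   0.27440987] [ 9.96097879e-01 -8.82544081e-02  3.42719165e-04  2.39311212e-04] [-1.35178644  0.50185882 -8.97928316] [0.01709941 0.03315793 0.04638832] 0.06572830575072873
[0.56186475 0.12911791 0.2525    ] (array([ 0.0438, -0.2655,  0.0218]), array([ 0.02, -0.04, -2.83]))
```

Weight about 0.87 kg and moment near zero, so the grip is over the balance point. Moving to 45 mm in front of the pin tip, aligned with the pin.

Request:
move_arm(
  moves=[
    [0,0,-0.3,0.003,-0.015,0,0],
    [0,0,-0.6,0.007,-0.042,0,0],
    [0,0,-1,0.013,-0.08,0,0],
    [0,0,-1.4,0.019,-0.118,0,0],
    [0,0,-1.8,0.026,-0.156,0,0],
    [0,0,-2.2,0.032,-0.194,0.005,0],
    [0,0,-2.6,0.038,-0.23,0.01,0],
    [0,0,-2.8,0.042,-0.255,0.016,0],
    [0,0,-2.8,0.044,-0.265,0.022,0],
    [0,0,-2.8,0.044,-0.265,0.022,0],
  ],
)

```text
clock: 6.8
position: [0.5607, 0.1305, 0.25]
ee_rot: [0.998, -0.062, -0.002, -0.0]
ft_force: [-1.3, -1.5, -8.3]
grip_width: 0.062
```

Request:
move_arm(
  moves=[
    [0,0,0,0,0,0,0],
    [0,0,0,0,0,0,0],
    [0,0,0,0,0,0,0],
  ],
)

```text
clock: 7.1
position: [0.5621, 0.1273, 0.2527]
ee_rot: [0.998, -0.065, 0.0, 0.0]
ft_force: [-0.2, 0.8, -8.5]
grip_width: 0.067
```

Run:
```python
from h import *
import json
o=manip.get_obs();print(o['position'],o['ee_rot'],o['ft_force'],o['torque'])
a=np.radians(-7.3);d=np.array([np.cos(a),np.sin(a),0])
pre=np.array([.6065,.1234,0])-d*.045; pre[2]=.225+.0275
print(rel(pre,a))
for n in ('wrist','scene'):
    im,p=snap(n,n+'6'); json.dump({k:np.array(v).tolist() for k,v in p.items()},open(n+'6.json','w'))
    print(n,np.round(proj(p,[.6065,.1234,.225])),np.round(proj(p,[*o['position'][:2],.225])))
w=cv2.imread('pics/wrist6.png');s=cv2.imread('pics/scene6.png')
a=cv2.resize(w[60:384,150:400],None,fx=1.6,fy=1.6);u,v=proj(cams.camera_params('scene'),[.6065,.1234,.225]);u,v=int(u),int(v)
b=cv2.resize(s[v-40:v+64,u-40:u+40],(399,518),interpolation=cv2.INTER_CUBIC);print(u,v,a.shape)
cv2.imwrite('pics/c6.png',np.hstack([a[:518],b]))
```

```text
[0.56205564 0.12727175 0.25268573] [ 9.97894713e-01 -6.48531891e-02  2.61025157e-04  3.71945583e-04] [-0.24754556  0.76420533 -8.4789733 ] [-0.04362485  0.00492569  0.05001661]
(array([-0.0004, -0.0018,  0.0002]), array([ 0.04, -0.03, -0.14]))
wrist [323. 222.] [258. 224.]
scene [227. 171.] [235. 181.]
226 171 (518, 400, 3)
```

View pics/c6.png

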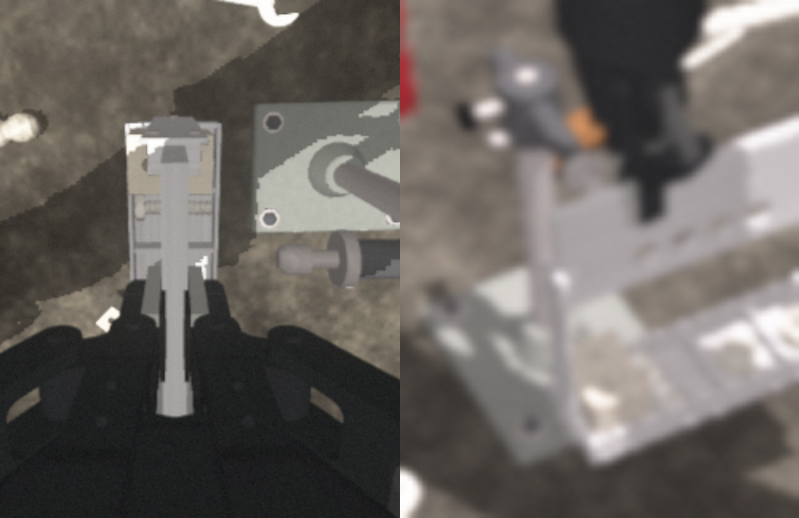

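Wrist image: pin tip at full (323,221) against predicted (323,222), so the pin estimate holds. Correct 2 mm sideways and approach until the plate face is at the cone.

Request:
move_arm(
  moves=[
    [0,0,0,0,-0.002,0,0],
    [0,0,0,0.01,-0.002,0,0],
    [0,0,0,0.02,-0.002,0,0],
    [0,0,0,0.03,-0.002,0,0],
    [0,0,0,0.036,-0.002,0,0],
    [0,0,0,0.036,-0.002,0,0],
    [0,0,0,0.036,-0.002,0,0],
    [0,0,0,0.036,-0.002,0,0],
  ],
)

```text
clock: 8.0
position: [0.5976, 0.1263, 0.2524]
ee_rot: [0.998, -0.064, -0.0, 0.0]
ft_force: [-0.2, 0.6, -7.9]
grip_width: 0.066
```

```bash
cat > st.py <<'E'
from h import *
o=manip.get_obs();a=np.radians(-7.3);d=np.array([np.cos(a),np.sin(a),0]);n=np.array([-d[1],d[0],0]);r=o['position']-np.array([.6065,.1234,.2526])
print('t',round(o['clock'],2),'along %.1f side %.1f z %.1f mm'%(r@d*1e3,r@n*1e3,r[2]*1e3),'F along %.1f side %.1f z %.1f'%(o['ft_force']@d,o['ft_force']@n,o['ft_force'][2]),'M',o['torque'].round(2),'ang',rel(o['position'],a,o)[1])
E
python3 st.py
```

```text
t 8.0 along -9.2 side 1.7 z -0.2 mm F along -0.3 side 0.5 z -7.9 M [-0.01  0.05 -0.03] ang [0.   0.01 0.  ]
```

Request:
move_arm(
  moves=[
    [0,0,0,0,0,0,0],
    [0,0,0,0,0,0,0],
  ],
)

```text
clock: 8.2
position: [0.5977, 0.126, 0.2526]
ee_rot: [0.998, -0.064, 0.0, 0.0]
ft_force: [-0.7, 0.1, -8.6]
grip_width: 0.067
```

```bash
python3 st.py
python3 - <<'E'
from h import *
im,p=snap('wrist','w7')
u,v=map(int,proj(p,[.6065,.1234,.225]));print(u,v)
g=cv2.cvtColor(im,cv2.COLOR_RGB2GRAY)
cv2.imwrite('pics/w7c.png',cv2.resize(im[170:290,210:350][:,:,::-1],None,fx=5,fy=5,interpolation=cv2.INTER_CUBIC))
E
python3 st.py
```

```text
t 8.2 along -9.0 side 1.5 z -0.0 mm F along -0.7 side -0.0 z -8.6 M [-0.04 -0.05  0.04] ang [ 0.02 -0.02 -0.02]
270 226
t 8.25 along -9.0 side 1.4 z -0.0 mm F along 0.0 side -0.5 z -8.5 M [-0.05 -0.01  0.  ] ang [ 0.01 -0.02 -0.03]
```

View pics/w7c.png

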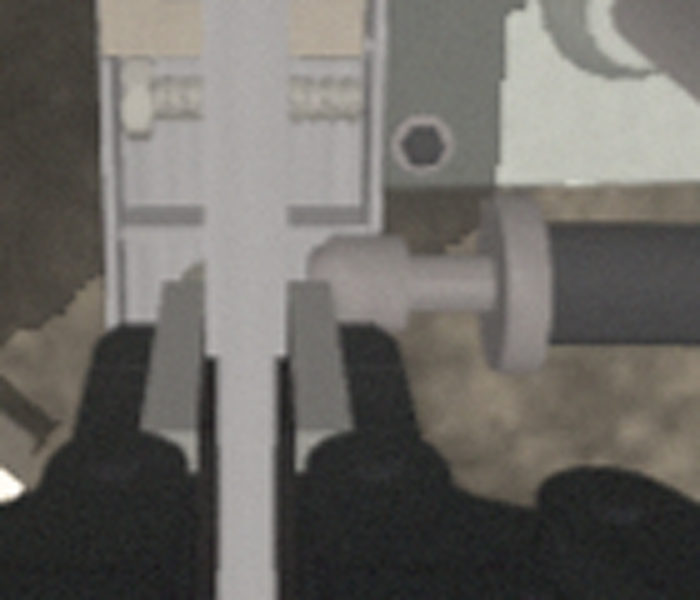

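Tip at full (271.6,226), predicted (270,226), so the tip is perhaps 1 mm further away. Sideways the tool is 1.4 mm off the axis. Correct that and feel forward.

Request:
move_arm(
  moves=[
    [0,0,0,0,0.0015,0,0],
    [0,0,0,0,0.0015,0,0],
    [0,0,0,0.002,0.0015,0,0],
    [0,0,0,0.004,0.0015,0,0],
    [0,0,0,0.006,0.0015,0,0],
    [0,0,0,0.008,0.0015,0,0],
    [0,0,0,0.009,0.0015,0,0],
    [0,0,0,0.009,0.0015,0,0],
  ],
)

```text
clock: 9.05
position: [0.6067, 0.1234, 0.2523]
ee_rot: [0.998, -0.064, -0.0, -0.0]
ft_force: [-0.7, -0.4, -9.0]
grip_width: 0.069
```

```bash
python3 st.py
```

```text
t 9.05 along 0.2 side -0.0 z -0.3 mm F along -0.7 side -0.5 z -9.0 M [-0.04 -0.03 -0.01] ang [-0.    0.01 -0.03]
```

No contact yet. Next 5 mm in.

Request:
move_arm(
  moves=[
    [0,0,0,0.001,0,0,0],
    [0,0,0,0.002,0,0,0],
    [0,0,0,0.003,0,0,0],
    [0,0,0,0.004,0,0,0],
    [0,0,0,0.005,0,0,0],
    [0,0,0,0.005,0,0,0],
  ],
)

```text
clock: 9.65
position: [0.6117, 0.1226, 0.2524]
ee_rot: [0.998, -0.064, 0.0, 0.0]
ft_force: [-0.7, 0.6, -8.5]
grip_width: 0.066
```

```bash
python3 st.py
```

```text
t 9.65 along 5.3 side -0.1 z -0.2 mm F along -0.8 side 0.5 z -8.5 M [-0.01 -0.02 -0.04] ang [ 0.   -0.   -0.04]
```

Request:
move_arm(
  moves=[
    [0,0,0,0.0015,0,0,0],
    [0,0,0,0.003,0,0,0],
    [0,0,0,0.0045,0,0,0],
    [0,0,0,0.006,0,0,0],
    [0,0,0,0.0075,0,0,0],
    [0,0,0,0.009,0,0,0],
    [0,0,0,0.009,0,0,0],
  ],
)

```text
clock: 10.35
position: [0.6207, 0.1215, 0.2524]
ee_rot: [0.998, -0.064, 0.0, 0.0]
ft_force: [-0.2, -0.5, -8.5]
grip_width: 0.064
```

```bash
python3 st.py
```

```text
t 10.35 along 14.3 side -0.1 z -0.2 mm F along -0.2 side -0.5 z -8.5 M [0.04 0.02 0.01] ang [ 0.   -0.   -0.03]
```

Request:
move_arm(
  moves=[
    [0,0,0,0.0015,0,0,0],
    [0,0,0,0.003,0,0,0],
    [0,0,0,0.0045,0,0,0],
    [0,0,0,0.005,0,0,0],
    [0,0,0,0.005,0,0,0],
  ],
)

```text
clock: 10.85
position: [0.6255, 0.121, 0.2524]
ee_rot: [0.998, -0.064, -0.0, -0.0]
ft_force: [0.6, 0.1, -8.2]
grip_width: 0.061
```

```bash
python3 st.py
python3 - <<'E'
from h import *
import json
im,p=snap('wrist','w8')
for e in (0,13,25): print(np.round(proj(p,[.6065+e*.000992,.1234-e*.000127,.225])))
s,ps=snap('scene','s8');u,v=map(int,proj(ps,[.6265,.121,.225]));print(u,v)
a=cv2.resize(im[170:290,210:330][:,:,::-1],(480,480),interpolation=cv2.INTER_CUBIC)
b=cv2.resize(s[v-25:v+35,u-20:u+20][:,:,::-1],(320,480),interpolation=cv2.INTER_CUBIC);cv2.imwrite('pics/c8.png',np.hstack([a,b]))
E
```

```text
t 10.85 along 19.2 side -0.0 z -0.2 mm F along 0.5 side 0.2 z -8.2 M [-0.   -0.01  0.02] ang [-0.    0.   -0.03]
[230. 225.]
[249. 225.]
[266. 225.]
223 166
```

View pics/c8.png

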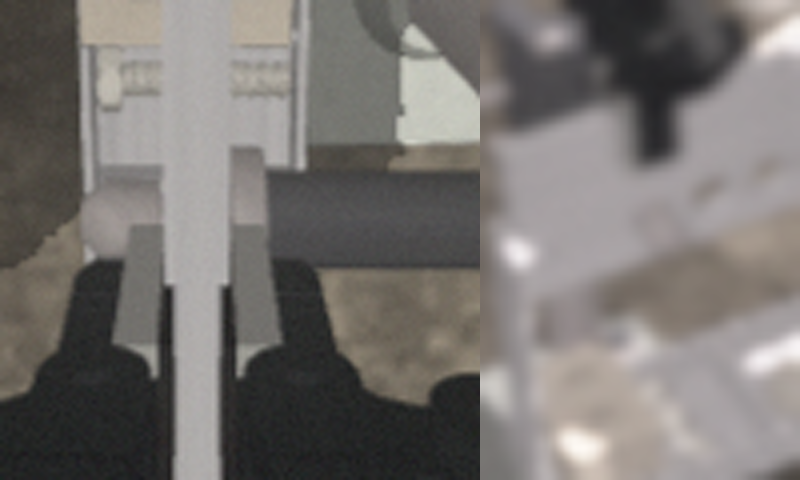

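The pin's head (crop 80–160) protrudes on the near side and the collar sits behind the plate, so it is through the right hole with no contact force. Lower into the groove.

Request:
move_arm(
  moves=[
    [0,0,0,0,0,0.001,0],
    [0,0,0,0,0,0.002,0],
    [0,0,0,0,0,0.003,0],
    [0,0,0,0,0,0.003,0],
  ],
)

```text
clock: 11.35
position: [0.6254, 0.1209, 0.2492]
ee_rot: [0.998, -0.064, -0.0, 0.0]
ft_force: [1.0, -0.1, -8.7]
grip_width: 0.068
```

```bash
python3 st.py
```

```text
t 11.35 along 19.0 side -0.1 z -3.4 mm F along 1.0 side -0.0 z -8.7 M [ 0.03  0.01 -0.02] ang [ 0.01  0.01 -0.03]
```

Request:
move_arm(
  moves=[
    [0,0,0,0,0,0.0004,0],
    [0,0,0,0,0,0.0008,0],
    [0,0,0,0,0,0.0008,0],
    [0,0,0,0,0,0.0008,0],
  ],
)

```text
clock: 11.75
position: [0.6255, 0.1209, 0.2487]
ee_rot: [0.998, -0.064, 0.0, 0.0]
ft_force: [0.2, 0.4, -8.7]
grip_width: 0.067
```

```bash
python3 st.py
```

```text
t 11.75 along 19.1 side -0.0 z -3.9 mm F along 0.1 side 0.4 z -8.7 M [-0.05 -0.08  0.06] ang [ 0.   -0.01 -0.03]
```

Request:
move_arm(
  moves=[
    [0,0,0,0,0,0.0004,0],
    [0,0,0,0,0,0.0008,0],
    [0,0,0,0,0,0.0008,0],
    [0,0,0,0,0,0.0008,0],
  ],
)

```text
clock: 12.15
position: [0.6255, 0.121, 0.2481]
ee_rot: [0.998, -0.064, 0.0, 0.0]
ft_force: [-0.4, -0.3, -5.4]
grip_width: 0.067
```

```bash
python3 st.py
```

```text
t 12.15 along 19.2 side 0.0 z -4.5 mm F along -0.4 side -0.3 z -5.4 M [ 0.    0.08 -0.03] ang [-0.   -0.02 -0.02]
```

Contact in the groove at −4.5 mm; transfer the rest of the weight.

Request:
move_arm(
  moves=[
    [0,0,0,0,0,0.0003,0],
    [0,0,0,0,0,0.0006,0],
    [0,0,0,0,0,0.0006,0],
    [0,0,0,0,0,0.0006,0],
  ],
)

```text
clock: 12.55
position: [0.6256, 0.121, 0.2477]
ee_rot: [0.998, -0.064, 0.0, -0.0]
ft_force: [-1.1, -0.9, -1.1]
grip_width: 0.069
```

```bash
python3 st.py
```

```text
t 12.55 along 19.2 side 0.0 z -4.9 mm F along -1.0 side -1.1 z -1.1 M [-0.19  0.39 -0.01] ang [-0.   -0.04 -0.03]
```

Request:
move_arm(
  moves=[
    [0,0,0,0,0,0,0.008],
    [0,0,0,0,0,0,0.009],
    [0,0,0,0,0,0,0.011],
    [0,0,0,0,0,0,0.014],
    [0,0,0,0,0,0,0.02],
    [0,0,0,0,0,0,0.03],
    [0,0,0,0,0,0,0.035],
    [0,0,0,0,0,0,0.035],
  ],
  grip_force=20,
)

```text
clock: 13.35
position: [0.6255, 0.1209, 0.2473]
ee_rot: [0.998, -0.064, 0.0, 0.0]
ft_force: [-0.3, -0.1, 0.2]
grip_width: 0.409
```

```bash
python3 st.py
python3 - <<'E'
from h import *
im,p=snap('wrist','w9');cv2.imwrite('pics/w9c.png',cv2.resize(im[60:384,130:400][:,:,::-1],None,fx=1.7,fy=1.7))
E
```

```text
t 13.35 along 19.2 side -0.0 z -5.3 mm F along -0.3 side -0.1 z 0.2 M [ 0.04 -0.01  0.03] ang [ 0.   -0.01 -0.03]
```

View pics/w9c.png

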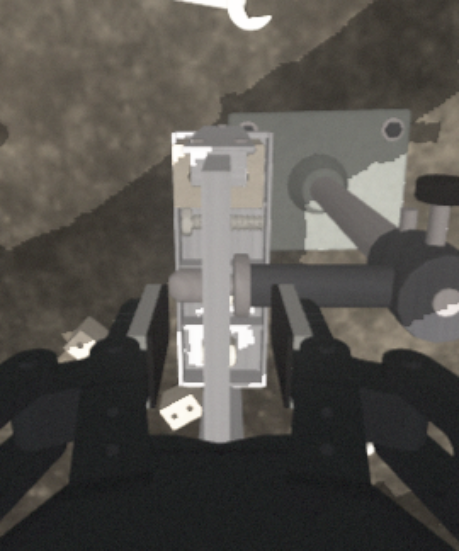

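The carrier hangs free between the open fingers with its load still in the pockets. I'll withdraw straight up, then to the side for a clear final view.

Request:
move_arm(
  moves=[
    [0,0,0,0,0,-0.015,0.035],
    [0,0,0,0,0,-0.04,0.035],
    [0,0,0,0,0,-0.08,0.035],
    [0,0,0,0,0,-0.12,0.035],
    [0,0,0,-0.03,0.03,-0.13,0.035],
    [0,0,0,-0.06,0.07,-0.13,0.035],
    [0,0,0,-0.09,0.11,-0.13,0.035],
    [0,0,0,-0.1,0.15,-0.13,0.035],
    [0,0,0,-0.1,0.19,-0.13,0.035],
    [0,0,0,-0.1,0.19,-0.13,0.035],
  ],
)

```text
clock: 14.4
position: [0.5012, -0.0609, 0.3784]
ee_rot: [0.998, -0.068, 0.001, 0.001]
ft_force: [0.3, -0.7, -0.6]
grip_width: 0.408
```

Request:
move_arm(
  moves=[
    [0,0,0,0,0.05,0,0.035],
    [0,0,0,0,0.1,0,0.035],
    [0,0,0,0,0.15,0,0.035],
    [0,0,0,0,0.15,0,0.035],
    [0,0,0,0,0.15,0,0.035],
    [0,0,0,0,0.15,0,0.035],
    [0,0,0,0,0.15,0,0.035],
    [0,0,0,0,0.15,0,0.035],
    [0,0,0,0,0.15,0,0.035],
    [0,0,0,0,0.15,0,0.035],
  ],
)

```text
clock: 15.4
position: [0.483, -0.2032, 0.3773]
ee_rot: [0.998, -0.064, 0.0, 0.0]
ft_force: [-0.1, -0.2, -0.4]
grip_width: 0.409
```

Run:
```python
from h import *
s,p=snap('scene','s10');t,pt=snap('top','t10')
u,v=map(int,proj(p,[.6265,.121,.2]));x,y=map(int,proj(pt,[.6265,.09,.2]));print(u,v,x,y)
a=cv2.resize(s[v-50:v+60,u-50:u+70][:,:,::-1],(480,440),interpolation=cv2.INTER_CUBIC)
b=cv2.resize(t[y-55:y+55,x-40:x+40][:,:,::-1],(320,440),interpolation=cv2.INTER_CUBIC);cv2.imwrite('pics/c10.png',np.hstack([a,b]))
```

```text
223 173 246 166
```

The view limit is reached, so I'll check levelness numerically: find the plate's top-edge in the scene image and compare with the level prediction.

Run:
```python
from h import *
a=np.radians(-7.3);n=np.array([-np.sin(a),np.cos(a),0]);d=np.array([np.cos(a),np.sin(a),0])
c=np.array([.6256,.1210,.271])
s=cv2.imread('pics/s10.png',0).astype(float);p=cams.camera_params('scene')
t=cv2.imread('pics/t10.png',0).astype(float);pt=cams.camera_params('top')
for e in (45,25,0,-25,-50,-75,-100,-115):
    # sweep a vertical line at far top edge in scene image: z offset of strongest rise
    zs=np.arange(-15,16,1.)
    def prof(im,q,X): return [cv2.getRectSubPix(im.astype(np.float32),(1,1),tuple(map(float,proj(q,x))))[0,0] for x in X]
    P=np.array(prof(s,p,[c+n*e/1e3+d*.004+np.array([0,0,z/1e3]) for z in zs]))
    Q=np.array(prof(t,pt,[c+n*e/1e3+d*x/1e3 for x in zs]))
    print(e,'scene z',P[::2].astype(int),'| top x',Q[::3].astype(int))
```

```text
45 scene z [229 236 245 250 253 253 250 245 233 215 187 156 130 109 102 102] | top x [184 148 162 201 216 199 147  98  87  86  86]
25 scene z [233 239 245 251 252 253 247 234 200 168 142 133 131 134 136 135] | top x [131 135 159 195 213 199 163 139 135 137 139]
0 scene z [234 240 246 251 253 253 251 245 224 200 174 157 148 145 144 142] | top x [140 137 161 198 215 201 158 116 101 101 100]
-25 scene z [231 238 244 249 252 253 252 250 235 219 198 181 168 156 144 137] | top x [159 139 159 197 215 204 174 149 134 124 122]
-50 scene z [229 235 242 248 252 253 253 253 252 252 251 248 237 221 198 188] | top x [157 135 158 199 216 209 185 169 165 166 166]
-75 scene z [226 231 239 245 251 252 251 245 235 217 211 212 228 244 248 248] | top x [144 130 153 194 213 201 159 122 115 121 123]
-100 scene z [227 231 239 245 250 252 252 245 235 207 183 170 164 166 175 187] | top x [126 129 151 190 211 200 159 117 105 106 107]
-115 scene z [225 231 237 245 249 252 250 245 226 202 171 156 150 150 151 161] | top x [183 152 158 191 208 197 156 117 109 114 116]
```

The peak sits at the same height along the whole plate (45 to −115 mm), so it is level to about 1 mm and square to the pin. Handing in.

```bash
python3 -c "
from h import *
print(manip.hand_in(), manip.get_obs()['clock'])"
```

```text
the job is handed in; nothing more can be done
the job is handed in; nothing more can be done
```

The carrier is hanging on the stand's pin by the outer hole on the block's side (34 mm off centre), with the load still in its pockets. The job was handed in after about 16 s of robot time.

- **Choice of hole:** the steel block lay in an end pocket, with the bolt and the two nuts in the other three. That put the balance point about 34 mm to the block's side. Gripped above that hole, the lifted carrier (about 0.87 kg) showed almost no moment.
- **Hanging:** the pin pointed about 7.3° askew, and I turned the plate to match. While the hole went over the head, the force readings between steps stayed under about 1 N sideways and along the pin. The plate dropped about 4.5 mm into the groove, where the pin took the weight, and I released slowly.
- **Last checks:** after release a wrist picture showed the plate between the pin's head and the collar, with the load I could see still in place. After the arm withdrew, the plate's top edge was level to about 1 mm over 160 mm in the scene camera, and straight and square to the pin in the top camera. The hand was well clear.
- **Not checked:** the limit of 12 pictures was reached, so I could not view the final picture. That last level check rests on pixel measurements alone. I saw no contact with the other things on the bench, but did not check them afterwards.

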